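Gauge a lamp shield, fit it, and hold the sprung beam shutter at half travel

ROBOT

A 6-joint arm with a two-finger parallel gripper is mounted at the origin on a cart in front of the work surface, level with it; the furniture and walls round the work are solid. World frame = base frame: x ahead of the robot, y to its left, z up, the work surface at z = 0. Lengths are in m, angles in rad, forces in N, time in s.
With the tool pointing down it reaches from about 0.2 to 0.875 m from the base axis. Payload 3.4 kg.
Tool frame: the origin (TCP) lies on the centre line of the jaws, within the pads' length; the fingertips stand 19 mm ahead of it and the grasp point (between the pads) is the TCP; z points along the fingers, y is the line along which they close (so a half turn about z gives the same grasp; the last joint's range is limited). The gripper opens to 94 mm and grips with 3 to 60 N. Pads are 16 mm wide; open, the fingers measure 119 mm over their backs; the gripper's body (75 mm by 177 mm) begins 78 mm behind the grasp point.
Start: joints at [-0.121, 0.276, 1.505, -0, 1.361, -0.121], TCP at [0.575, -0, 0.224] pointing down, gripper open.
Joint ranges: [-2.89, 2.89], [-0.75, 2.08], [0.22, 2.7], [-1.18, 4.32], [0.11, 2.71], [-2.7, 2.7]. Speed limits (rad/s): [2.57, 2.57, 3.14, 3.14, 3.14, 3.14].

INTERFACE

Orientations are given as a rotation vector (axis times angle).
In Python, from cell import * gives the robot as it stands.
- The arm moves only by the tool jog_arm, never from a script. Its argument "rows" is a list of rows, each a list of 5 numbers: the opening, from 0 (shut) to 1 (fully open), then the shift along the world's x, y, z as a fraction of full scale, then the turn about the world's z as a fraction of full scale. A call has 1 to 8 rows; each row is the pose to reach, as a shift and turn from the pose commanded when the call began; what a row does not reach only later rows make up. Full scale, the value 1, is 250 mm for a shift and 45 degrees for a turn. A row lasts 1/12 s, in which the tool goes at most 41.7 mm and 7.16 degrees, less where a joint would pass 70% of its speed; a pose out of reach is approached as far as the arm can. A call with a number of a shift or a turn outside -1 to 1 is refused whole. A call with a gripper value outside its range is refused whole. The fingers move at their own pace and stop on an object; "newtons" is the grip in N (left out, the last holds). Time passes only in rows, so rows that repeat a pose let the fingers close. It gives the time, the measured TCP pose, the force, the opening and the grip force at its end, in the units of the state.
- get_state(): the state, without advancing time (a new reading comes with each control period).
- grab_frame(name): name is "scene" or "side" or "wrist"; returns the picture (480x640x3 uint8, red, green, blue); there is no depth.
- camera_info(name): a dict with "camera_matrix" (3x3 intrinsics, pixels), "xyz" and "rotation" of the camera in the world. Camera axes: x right, y down, z forward; pixel columns grow to the right and rows downward; lengths in m; the calibration is good to about 2 mm. The wrist camera is an equidistant fisheye: a pixel r from the principal point sees the ray r / f radians off the axis. A picture is of the moment at which its call begins: read the wrist's pose just before it. camera_info takes no time and is no camera call; for the wrist camera it gives the pose at the moment of the call.
- sign_off(): hands the job in; it is judged then, once.
The state is a dict: "time_s": time; "joints": joint angles; "qvel": joint speeds; "tau": joint torques, N m; "ee_pos": TCP position; "tool_rot": TCP orientation; "contact_force": force on the tool from outside, world axes, zero at the start; "torque": the same for the moment, N m; "width": finger opening in m; "grasp_force": force on a finger pad.
Only numpy, scipy, OpenCV 4.12 (cv2) and the standard library are available. Lean on these libraries where they do the work, as an engineer would, in place of code of your own. Each camera call takes 0.05 s, during which the arm holds its last target. There are 200 camera calls.

TASK

The calibration lamp needs its slotted dark metal shield, but two look-alikes got mixed: find the one that slides all the way down the steel gauge pin, then slip that one gently and fully down over the fragile glass lamp, and put the tight one, which must not be pressed on the glass, into the small steel tray. Only when both shields are in place, take the shutter by its black knob and slide it against its spring to half travel for the half-beam reading, never opening it beyond three quarters and leaving the pot, the vial and the black box where they stand. The job ends holding: finish with the gripper still holding the shutter at half travel.

Things in the scene. Friction and masses are not known exactly. Their poses are not given: they have to be found in the camera images.
- shield_a_mid (a point): centre, half-way up, of one of two look-alike lamp shields: upright dark-anodised tube, 26 mm outside, 50 mm long, four slots round its middle, same both ways up, 45 g. One of the two (found by trying; their places are drawn at random) has a 15 mm bore and slips over pin and lamp; the other a 9 mm bore and jams 5 mm down the nose of the pin. z along the tube
- shield_b_mid (a point): centre of the other lamp shield: same outside (26 mm across, 50 mm long, slots round the middle), same reference point half-way up. Exactly one of the two shields fits the pin.
- pin_seat (a point): foot of the gauge pin, on its axis, where a fitting shield comes to rest: top of a fixed round dark steel stand, 50 mm across, 14 mm high. The bright steel pin, 12 mm across, rises 40 mm above this point, its top 10 mm tapering to 6 mm. z up. A shield that is fully down has its centre 25 mm above this point
- lamp_seat (a point): foot of the fragile glass lamp, on its axis, where the shield rests: top of its fixed black socket (32 mm across), 40 mm above the worktop. The 12 mm clear tube with domed end rises 42 mm above this point; fully down, a shield centre is 25 mm above it. z up; x along the beam: the shutter frame, 88 mm high, stands 75 mm away along x; y is the way the shutter opens
- gate_knob (a point): middle of the black shutter knob: upright, round, 16 mm across, reaching 14 mm below to 12 mm above this point, which is 114 mm above the worktop; free space round it from 22 mm below this point (top edge of the shutter plate) upward. Moves with the shutter: +y of its frame is the opening direction, x and z as at the lamp seat
- gate (a joint): opening of the shutter in m: 0 shut (its spring returns it there when let go), 0.018 half travel, 0.036 fully open; grows along +y of the knob. The spring pushes back with about 2.5 N shut, 7 N at half, 11.5 N open. Five dark ticks on the upper guide mark shut, 1/4, half, 3/4, open
- tray_floor (a point): centre of the inner floor of the small pressed-steel tray: 114 by 94 mm inside (long side along x), floor 3 mm above the worktop, rim 22 mm above the worktop, fixed. z up.
- shield_a: the first shield as a body, origin at the centre of its foot end
- shield_b: the second shield as a body, origin at the centre of its foot end
- lamp: the glass tube of the lamp, origin at its foot
- pot: bystander: clear sample pot with blue screw lid, 51 mm across, 59 mm high; leave alone
- cellbox: bystander: flat black cell box, 47x58x28 mm; leave alone
- brown_vial: bystander: brown vial with black cap, 22 mm across, 50 mm high; leave alone
Things that resemble listed ones, but are neither listed nor needed, are in the scene too. What is shaped like the shield_b but orange or turquoise is not meant.

How it is judged:
By the outcome, as a careful person would: the job done as asked, in the order asked, and still so for the second after the job is handed in, while the arm keeps its last pose, push and grip.
It also fails if it takes over 64 s, if anything falls off the work surface, if the arm or the gripper's body presses on something with over 40 N, if the wrist force passes 120 N, or if a joint passes its speed limit or range.

## Working session

There is one attempt and no reset: what is moved stays moved. The work goes in short steps, Python scripts to look and compute and a tool call to move; the robot and the scene stay as the last step left them, time stands still between calls to the robot, and variables do not carry over. Pictures are saved under pics/ and viewed, at most 10 in all, crops included, and the job is handed in when it is done.

Besides the shell and the picture viewer there is one more tool, called after "Request:" as a command line: name --pt "numbers of a row" for each row, then --argument value for the rest. jog_arm: Moves the arm, as the interface text tells. Shift numbers are shares of 250 mm and turn numbers shares of 45 degrees, none past 1 either way. Its arguments: {"type":"object","properties":{"rows":{"type":"array","items":{"type":"array","items":{"type":"number","minimum":-1,"maximum":1}}},"newtons":{"type":"number"}},"required":["rows"]}

```bash
mkdir -p pics; python3 - <<'E'
from cell import *
import cv2,numpy as np
s=get_state();print({k:np.round(v,3).tolist() for k,v in s.items()})
for n in("scene","side","wrist"):
    c=camera_info(n);print(n,np.round(c["camera_matrix"],1).tolist(),np.round(c["xyz"],3),np.round(c["rotation"],3).tolist())
    cv2.imwrite(f"pics/{n}0.png",grab_frame(n)[:,:,::-1])
E
```

```text
{'time_s': 0.0, 'joints': [-0.121, 0.277, 1.506, -0.0, 1.361, -0.121], 'qvel': [-0.001, -0.001, 0.0, -0.002, 0.001, -0.001], 'tau': [0.0, -40.459, -23.723, 0.07, 0.035, -0.0], 'ee_pos': [0.574, 0.0, 0.224], 'tool_rot': [-2.22, -2.22, 0.002], 'contact_force': [0.09, 0.33, 0.286], 'torque': [0.018, -0.027, 0.016], 'grasp_force': 0.0, 'width': 0.094}
scene [[561.8, 0.0, 325.3], [0.0, 561.8, 234.0], [0.0, 0.0, 1.0]] [0.039 1.114 0.668] [-0.54, 2.446, -1.504]
side [[535.2, 0.0, 319.7], [0.0, 535.2, 231.1], [0.0, 0.0, 1.0]] [ 0.571 -1.182  0.656] [-1.994, -0.065, 0.01]
wrist [[371.6, 0.0, 325.0], [0.0, 371.6, 240.1], [0.0, 0.0, 1.0]] [0.575 0.069 0.384] [2.899, 0.003, -0.003]
```

View pics/scene0.png

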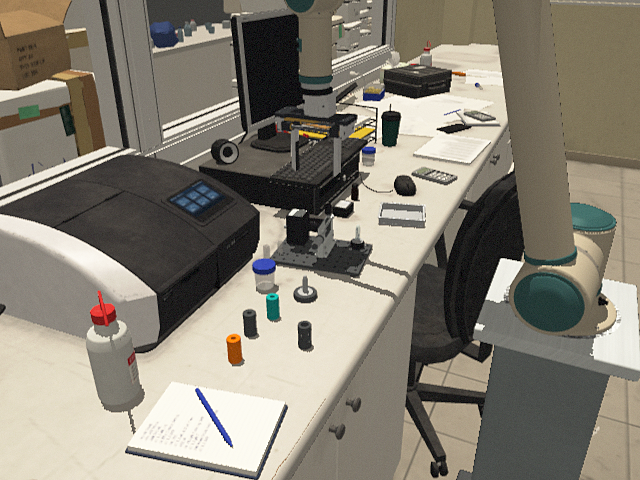

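View pics/side0.png

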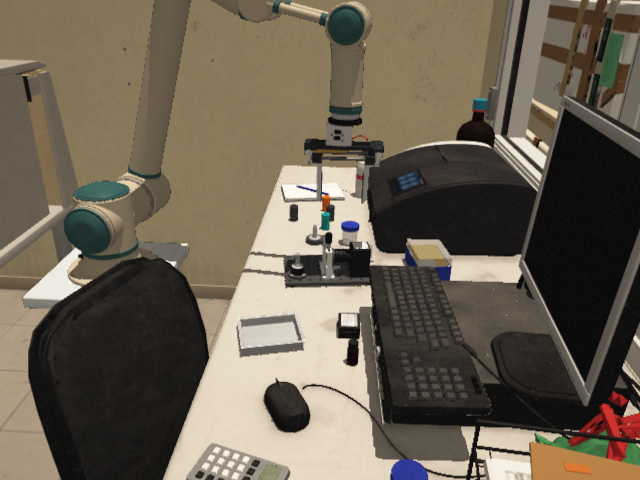

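View pics/wrist0.png

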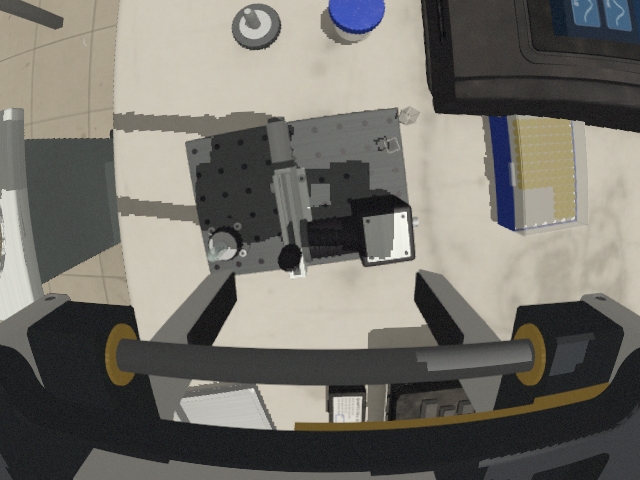

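The scene camera shows the dark shields at (250,323) and (305,335), the pin at (305,290), and the tray at (402,215). The wrist camera shows the pin at (256,25), the lamp at (225,243), and the knob at (290,258).

```bash
cat > h.py <<'E'
from cell import *
import cv2,numpy as np
from scipy.spatial.transform import Rotation as R
def ray(n,p,c):
    K=c["camera_matrix"];x=(p[0]-K[0][2])/K[0][0];y=(p[1]-K[1][2])/K[1][1]
    if n=="wrist":
        r=np.hypot(x,y);k=np.sin(r)/r if r>1e-9 else 1;d=np.array([x*k,y*k,np.cos(r)])
    else: d=np.array([x,y,1.])
    rot=np.array(c["rotation"]);M=rot if rot.shape==(3,3) else R.from_rotvec(rot).as_matrix()
    return np.array(c["xyz"]),M@d
def at(n,p,z,c=None):
    o,d=ray(n,p,c or camera_info(n));return np.round(o+d*(z-o[2])/d[2],4)
def tri(*obs):
    A=np.zeros((3,3));b=np.zeros(3)
    for n,p,c in obs:
        o,d=ray(n,p,c or camera_info(n));d=d/np.linalg.norm(d);P=np.eye(3)-np.outer(d,d);A+=P;b+=P@o
    return np.round(np.linalg.solve(A,b),4)
E
python3 - <<'E'
from h import *
for k,n,p,z in[("s1","scene",(250,323),.025),("s2","scene",(305,335),.025),("s1side","side",(331,212),.025),("s2side","side",(293.5,212),.025),("pin","scene",(305,294),.014),("pinw","wrist",(256,28),.014),("tray","scene",(402,216),.01),("trayside","side",(270,333),.01),("lamp","wrist",(225,243),.06),("knobtop","wrist",(290,258),.126),("lampsc","scene",(357,243),.04),("vial","side",(352,352),.025),("box","side",(348,325),.02)]:
    print(k,at(n,p,z))
im=cv2.imread("pics/scene0.png")[200:350,230:390]
im2=cv2.imread("pics/wrist0.png")[100:290,180:430]
a=cv2.resize(im,(640,600),interpolation=cv2.INTER_CUBIC);cv2.imwrite("pics/c1.png",a)
cv2.imwrite("pics/c2.png",cv2.resize(im2,None,fx=3.15,fy=3.15,interpolation=cv2.INTER_CUBIC))
E
```

```text
s1 [0.5394 0.3673 0.025 ]
s2 [0.4266 0.356  0.025 ]
s1side [0.5432 0.3623 0.025 ]
s2side [0.4271 0.35   0.025 ]
pin [0.4969 0.2159 0.014 ]
pinw [0.5047 0.198  0.014 ]
tray [ 0.4333 -0.2567  0.01  ]
trayside [ 0.4378 -0.2713  0.01  ]
lamp [ 0.4824 -0.0137  0.06  ]
knobtop [ 0.5494 -0.0079  0.126 ]
lampsc [ 0.4659 -0.0012  0.04  ]
vial [ 0.6052 -0.3412  0.025 ]
box [ 0.5976 -0.2438  0.02  ]
```

View pics/c1.png

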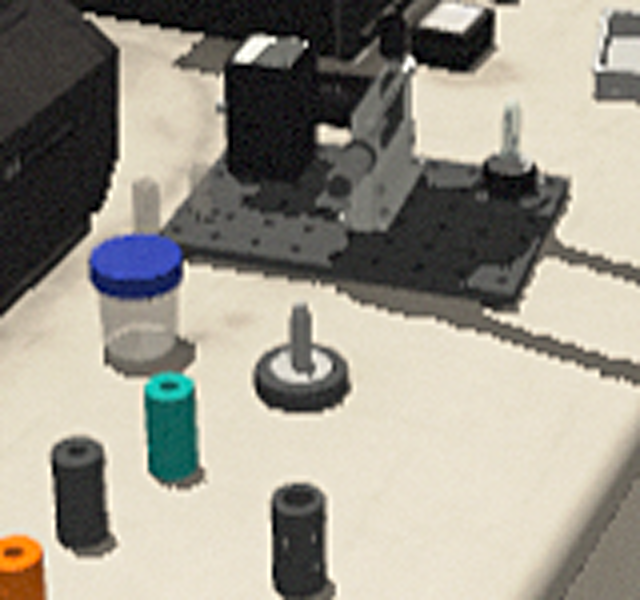

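View pics/c2.png

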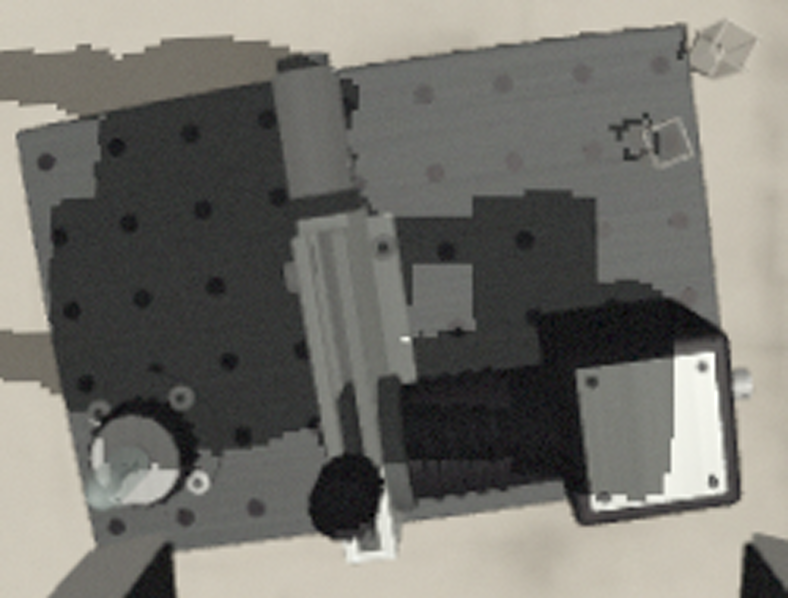

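The crop shows the near dark shield (scene (305,335)) with the wider-looking bore, so I'll try it first. The wrist crop shows the shutter unit turned about 7° counter-clockwise, with the knob at its near (-y) end.

Request:
jog_arm --pt "1 -0.3 0.5 0 0" --pt "1 -0.59 1 0 0" --pt "1 -0.59 1 0 0" --pt "1 -0.59 1 0 0" --pt "1 -0.59 1 0 0" --pt "1 -0.59 1 0 0" --pt "1 -0.59 1 0 0" --pt "1 -0.59 1 0 0"

```text
time_s: 0.82
ee_pos: [0.4231, 0.2553, 0.2244]
tool_rot: [-2.211, -2.225, -0.001]
contact_force: [0.2, 0.1, 0.0]
width: 0.094
grasp_force: 0.0
```

Request:
jog_arm --pt "1 0 0.17 -0.16 0" --pt "1 0 0.33 -0.34 0" --pt "1 0 0.4 -0.34 0" --pt "1 0 0.4 -0.34 0" --pt "1 0 0.4 -0.34 0"

```text
time_s: 1.23
ee_pos: [0.4265, 0.3507, 0.1372]
tool_rot: [-2.218, -2.224, 0.006]
contact_force: [0.8, -0.4, -0.3]
width: 0.0937
grasp_force: 0.0
```

```bash
python3 - <<'E'
from h import *
import json
s=get_state();print(s["time_s"],np.round(s["ee_pos"],4),np.round(s["tool_rot"],3),np.round(s["contact_force"],2))
c=camera_info("wrist");print(c["xyz"],c["rotation"])
im=grab_frame("wrist")[:,:,::-1]
json.dump({k:np.array(v).tolist() for k,v in c.items()},open("w1.json","w"))
cv2.imwrite("pics/w1.png",im)
E
```

```text
1.2333 [0.4265 0.3507 0.1372] [-2.218 -2.224  0.006] [ 0.78 -0.43 -0.31]
[0.42718342 0.42042677 0.29743137] [ 2.89695702  0.00702482 -0.00505633]
```

View pics/w1.png

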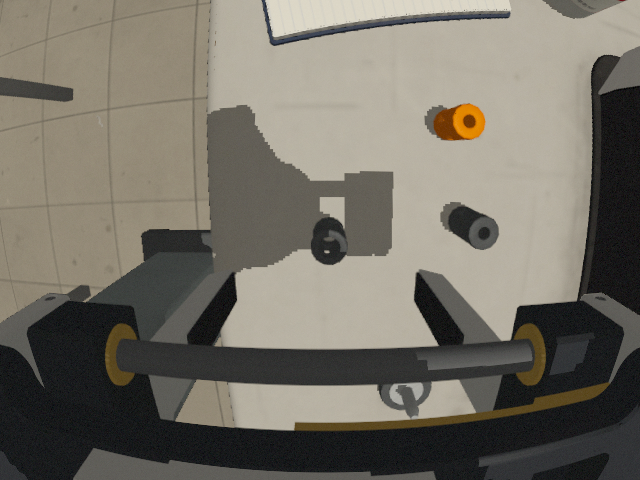

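The wrist picture shows the near shield's top ring at about (330,247) with a wide bore. The other shield's top is at (484,234) with a narrow bore, and the pin stand is at about (405,392).

```bash
python3 - <<'E'
from h import *
import json
c=json.load(open("w1.json"))
print(at("wrist",(330,247),.05,c),at("wrist",(484,234),.05,c),at("wrist",(329,224),.0,c),"pin",at("wrist",(405,392),.014,c),at("wrist",(410,411),.054,c))
im=cv2.imread("pics/w1.png")
a=cv2.resize(im[205:280,290:390],(800,600),interpolation=cv2.INTER_CUBIC)
a=np.vstack([cv2.resize(im[205:275,280:380],(600,420),interpolation=cv2.INTER_CUBIC)[:300+100],cv2.resize(im[375:420,360:460],(600,270),interpolation=cv2.INTER_CUBIC)[:200]]);cv2.imwrite("pics/c3.png",a)
E
```

```text
[0.4299 0.3537 0.05  ] [0.542  0.3638 0.05  ] [0.4295 0.3597 0.    ] pin [0.5031 0.2012 0.014 ] [0.4992 0.2107 0.054 ]
```

View pics/c3.png

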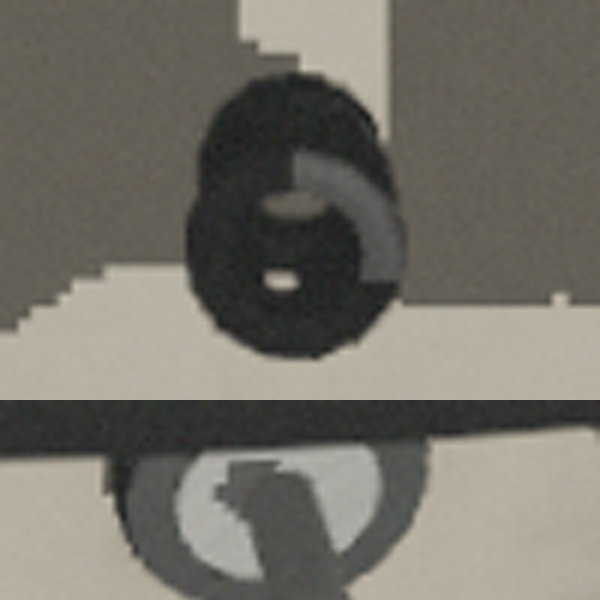

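Request:
jog_arm --pt "0.8 0.014 0.012 -0.15 0" --pt "0.8 0.014 0.012 -0.3 0" --pt "0.8 0.014 0.012 -0.418 0" --pt "0.8 0.014 0.012 -0.418 0" --pt "0.2 0.014 0.012 -0.418 0" --pt "0.2 0.014 0.012 -0.418 0" --pt "0.2 0.014 0.012 -0.418 0" --pt "0.2 0.014 0.012 -0.418 0" --newtons 15

```text
time_s: 1.95
ee_pos: [0.4327, 0.3536, 0.0374]
tool_rot: [2.221, 2.22, 0.007]
contact_force: [0.7, 0.2, -0.2]
width: 0.0518
grasp_force: 0.0
```

Request:
jog_arm --pt "0.2 0 0 0 0" --pt "0.2 0 0 0 0"

```text
time_s: 2.12
ee_pos: [0.4316, 0.3534, 0.0362]
tool_rot: [2.221, 2.221, 0.003]
contact_force: [0.5, 0.3, 0.1]
width: 0.0384
grasp_force: 0.0
```

Request:
jog_arm --pt "0.2 0 0 0 0" --pt "0.2 0 0 0 0" --pt "0.2 0 0 0 0" --pt "0.2 0 0 0 0" --pt "0.2 0 0 0 0"

```text
time_s: 2.53
ee_pos: [0.431, 0.3531, 0.0353]
tool_rot: [-2.221, -2.221, -0.0]
contact_force: [-1.4, -1.0, 4.1]
width: 0.0256
grasp_force: 15.0
```

Request:
jog_arm --pt "0.2 0 0 0.1 0" --pt "0.2 0 0 0.2 0" --pt "0.2 0 0 0.3 0" --pt "0.2 0 0 0.35 0" --pt "0.2 0 0 0.35 0"

```text
time_s: 2.95
ee_pos: [0.433, 0.3542, 0.1253]
tool_rot: [2.22, 2.22, 0.01]
contact_force: [0.1, -0.2, -0.5]
width: 0.0256
grasp_force: 15.0
```

Request:
jog_arm --pt "0.2 0.05 -0.1 0.12 0" --pt "0.2 0.1 -0.25 0.12 0" --pt "0.2 0.16 -0.4 0.12 0" --pt "0.2 0.22 -0.55 0.12 0" --pt "0.2 0.28 -0.7 0.12 0" --pt "0.2 0.28 -0.776 0.12 0" --pt "0.2 0.28 -0.776 0.12 0" --pt "0.2 0.28 -0.776 0.12 0"

```text
time_s: 3.62
ee_pos: [0.5004, 0.1581, 0.1511]
tool_rot: [-2.223, -2.217, 0.003]
contact_force: [0.4, 0.1, 0.4]
width: 0.0252
grasp_force: 15.0
```

```bash
cat >> h.py <<'E'
import json
def snap(tag):
    s=get_state();print(s["time_s"],np.round(s["ee_pos"],4),np.round(s["contact_force"],2),s["width"])
    c={k:np.array(v).tolist() for k,v in camera_info("wrist").items()}
    im=grab_frame("wrist")[:,:,::-1].copy();cv2.imwrite(f"pics/{tag}.png",im);json.dump(c,open(tag+".json","w"));return c,im
E
python3 - <<'E'
from h import *
c,im=snap("w2")
cv2.imwrite("pics/w2c.png",cv2.resize(im[120:345,200:440],None,fx=2.6,fy=2.6,interpolation=cv2.INTER_CUBIC))
E
```

```text
3.6167 [0.5004 0.1581 0.1511] [0.4  0.06 0.38] 0.025248304771930647
```

View pics/w2c.png

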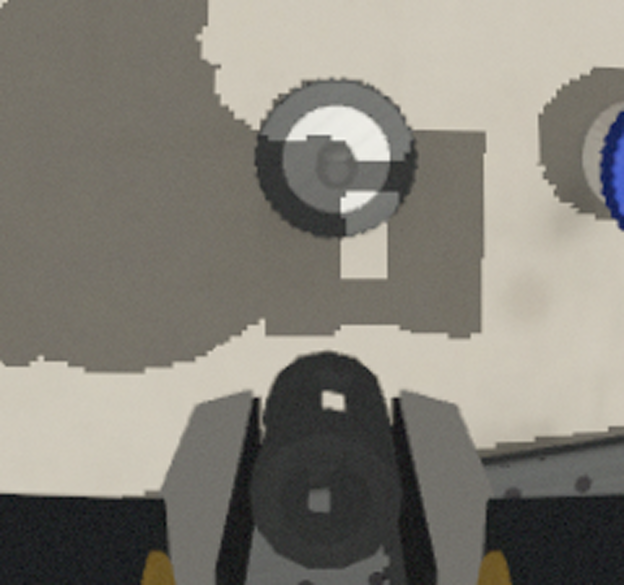

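The crop shows the stand centred at pixel (329.2,180.8), the pin tip at (329.6,182.3), and the held shield's top at (325.8,309.6).

```bash
python3 - <<'E'
from h import *
c=json.load(open("w2.json"))
print("stand",at("wrist",(329.2,180.8),.014,c),"tip",at("wrist",(329.6,182.3),.054,c),"white",at("wrist",(200+336/2.6,120+159/2.6),.014,c),"shieldtop",at("wrist",(325.8,309.6),.166,c))
print("bottom", at("wrist",(200+326/2.6,120+412/2.6),.116,c))
E
```

```text
stand [0.5038 0.2028 0.014 ] tip [0.5038 0.205  0.054 ] white [0.5039 0.2025 0.014 ] shieldtop [0.5012 0.1608 0.166 ]
bottom [0.5009 0.1571 0.116 ]
```

Request:
jog_arm --pt "0.2 0.012 0.1 0 0" --pt "0.2 0.012 0.178 0 0" --pt "0.2 0.012 0.178 -0.1 0" --pt "0.2 0.012 0.178 -0.2 0" --pt "0.2 0.012 0.178 -0.212 0" --pt "0.2 0.012 0.178 -0.212 0" --pt "0.2 0.012 0.178 -0.212 0"

```text
time_s: 4.25
ee_pos: [0.504, 0.2045, 0.0998]
tool_rot: [-2.22, -2.223, -0.001]
contact_force: [-0.3, 0.1, -0.3]
width: 0.026
grasp_force: 15.0
```

Request:
jog_arm --pt "0.2 0 0 -0.02 0" --pt "0.2 0 0 -0.04 0" --pt "0.2 0 0 -0.06 0" --pt "0.2 0 0 -0.07 0" --pt "0.2 0 0 -0.07 0"

```text
time_s: 4.67
ee_pos: [0.5036, 0.2032, 0.0815]
tool_rot: [-2.221, -2.221, 0.001]
contact_force: [0.2, -1.3, 0.0]
width: 0.0256
grasp_force: 15.0
```

Request:
jog_arm --pt "0.2 0 0 -0.02 0" --pt "0.2 0 0 -0.04 0" --pt "0.2 0 0 -0.06 0" --pt "0.2 0 0 -0.08 0" --pt "0.2 0 0 -0.08 0"

```text
time_s: 5.08
ee_pos: [0.5032, 0.2032, 0.0607]
tool_rot: [-2.221, -2.221, 0.003]
contact_force: [0.7, 0.1, -1.6]
width: 0.0252
grasp_force: 15.0
```

Request:
jog_arm --pt "0.2 0 0 -0.015 0" --pt "0.2 0 0 -0.03 0" --pt "0.2 0 0 -0.045 0" --pt "0.2 0 0 -0.045 0" --pt "0.2 0 0 -0.045 0"

```text
time_s: 5.5
ee_pos: [0.5039, 0.2035, 0.0505]
tool_rot: [-2.221, -2.221, 0.001]
contact_force: [0.1, 0.1, -0.6]
width: 0.0253
grasp_force: 15.0
```

Request:
jog_arm --pt "0.2 0 0 -0.006 0" --pt "0.2 0 0 -0.008 0" --pt "0.2 0 0 -0.008 0"

```text
time_s: 5.75
ee_pos: [0.5043, 0.2036, 0.0493]
tool_rot: [2.221, 2.221, 0.001]
contact_force: [0.1, -0.6, 2.5]
width: 0.0254
grasp_force: 15.0
```

Request:
jog_arm --pt "0.2 0 0 0.08 0" --pt "0.2 0 0 0.2 0" --pt "0.2 0 0 0.36 0" --pt "0.2 0 0 0.48 0" --pt "0.2 -0.02 -0.1 0.48 0" --pt "0.2 -0.05 -0.25 0.48 0" --pt "0.2 -0.08 -0.4 0.48 0" --pt "0.2 -0.09 -0.56 0.48 0"

```text
time_s: 6.42
ee_pos: [0.4802, 0.0628, 0.1689]
tool_rot: [-2.219, -2.224, -0.0]
contact_force: [1.3, -0.3, -1.1]
width: 0.0257
grasp_force: 15.0
```

Request:
jog_arm --pt "0.2 0 -0.15 0 0" --pt "0.2 0 -0.3 0 0" --pt "0.2 0 -0.42 0 0" --pt "0.2 0 -0.47 -0.05 0" --pt "0.2 0 -0.47 -0.08 0" --pt "0.2 0 -0.47 -0.08 0" --pt "0.2 0 -0.47 -0.08 0" --pt "0.2 0 -0.47 -0.08 0"

```text
time_s: 7.08
ee_pos: [0.4815, -0.0528, 0.1489]
tool_rot: [-2.22, -2.223, -0.001]
contact_force: [0.1, -0.9, -0.3]
width: 0.0256
grasp_force: 15.0
```

```bash
python3 - <<'E'
from h import *
c,im=snap("w3")
cv2.imwrite("pics/w3c.png",cv2.resize(im[130:330,200:440],None,fx=3,fy=3,interpolation=cv2.INTER_CUBIC))
E
```

```text
7.0833 [ 0.4815 -0.0528  0.1489] [ 0.09 -0.92 -0.33] 0.025637574578683733
```

View pics/w3c.png

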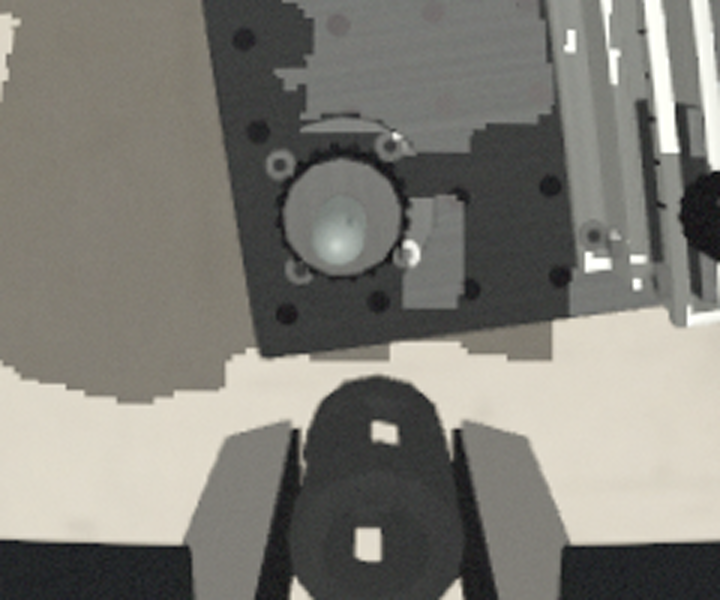

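The crop shows the lamp socket centred at pixel (314.3,202.0) and the dome tip at (312.7,209). The knob is at the right edge, about (440,202).

```bash
python3 - <<'E'
from h import *
c=json.load(open("w3.json"))
print("socket",at("wrist",(314.3,202),.04,c),"tip",at("wrist",(312.7,209.3),.078,c),at("wrist",(312.7,209.3),.082,c))
print("shieldtop",at("wrist",(200+377/3,130+556/3),.164,c))
for a,b in(((204,0),(262,355)),((262,355),(650,307))):
    A=at("wrist",(200+a[0]/3,130+a[1]/3),.012,c);B=at("wrist",(200+b[0]/3,130+b[1]/3),.012,c);print(A,B,np.degrees(np.arctan2(*(B-A)[1::-1])))
im=cv2.imread("pics/w3.png");g=cv2.cvtColor(im,6)
# outer-edge circle check
print(cv2.HoughCircles(cv2.resize(g[170:235,280:350],None,fx=4,fy=4,interpolation=2),cv2.HOUGH_GRADIENT,1,20,param1=80,param2=15,minRadius=60,maxRadius=100))
E
```

```text
socket [ 0.474  -0.0213  0.04  ] tip [ 0.474  -0.0207  0.078 ] [ 0.4742 -0.02    0.082 ]
shieldtop [ 0.4822 -0.0527  0.164 ]
[0.4363 0.0332 0.012 ] [ 0.4506 -0.064   0.012 ] -81.63071987783657
[ 0.4506 -0.064   0.012 ] [ 0.5585 -0.05    0.012 ] 7.392812729883974
[[[135.5 128.5  78.3]
  [128.5 109.5  97.2]
  [149.5 111.5  99.4]
  [135.5 148.5  95. ]
  [114.5 127.5  96.1]
  [130.5  88.5  99.4]]]
```

Request:
jog_arm --pt "0.2 -0.031 0.08 0 0" --pt "0.2 -0.031 0.128 0 0" --pt "0.2 -0.031 0.128 -0.05 0" --pt "0.2 -0.031 0.128 -0.1 0" --pt "0.2 -0.031 0.128 -0.1 0" --pt "0.2 -0.031 0.128 -0.1 0" --pt "0.2 -0.031 0.128 -0.1 0"

```text
time_s: 7.72
ee_pos: [0.4743, -0.0216, 0.1244]
tool_rot: [2.22, 2.222, 0.001]
contact_force: [0.2, -0.1, -0.3]
width: 0.0253
grasp_force: 15.0
```

Request:
jog_arm --pt "0.2 0 0 -0.01 0" --pt "0.2 0 0 -0.02 0" --pt "0.2 0 0 -0.03 0" --pt "0.2 0 0 -0.04 0" --pt "0.2 0 0 -0.04 0"

```text
time_s: 8.13
ee_pos: [0.4734, -0.022, 0.1132]
tool_rot: [-2.221, -2.221, 0.001]
contact_force: [0.2, 0.1, 0.1]
width: 0.0255
grasp_force: 15.0
```

Request:
jog_arm --pt "0.2 0.001 0.003 -0.008 0" --pt "0.2 0.001 0.003 -0.016 0" --pt "0.2 0.001 0.003 -0.024 0" --pt "0.2 0.001 0.003 -0.032 0" --pt "0.2 0.001 0.003 -0.032 0"

```text
time_s: 8.55
ee_pos: [0.4737, -0.0212, 0.1053]
tool_rot: [-2.221, -2.221, 0.001]
contact_force: [0.4, -0.1, -0.1]
width: 0.0258
grasp_force: 15.0
```

Request:
jog_arm --pt "0.2 0 0 -0.01 0" --pt "0.2 0 0 -0.02 0" --pt "0.2 0 0 -0.03 0" --pt "0.2 0 0 -0.04 0" --pt "0.2 0 0 -0.04 0"

```text
time_s: 8.97
ee_pos: [0.4736, -0.0212, 0.0952]
tool_rot: [-2.221, -2.221, 0.001]
contact_force: [0.2, -0.1, -0.8]
width: 0.0256
grasp_force: 15.0
```

Free so far; 20 mm remain to the seat (TCP about 0.0753).

Request:
jog_arm --pt "0.2 0 0 -0.01 0" --pt "0.2 0 0 -0.02 0" --pt "0.2 0 0 -0.03 0" --pt "0.2 0 0 -0.04 0" --pt "0.2 0 0 -0.04 0"

```text
time_s: 9.38
ee_pos: [0.4736, -0.0212, 0.0852]
tool_rot: [-2.221, -2.221, 0.001]
contact_force: [-0.0, 0.4, 0.3]
width: 0.0257
grasp_force: 15.0
```

Request:
jog_arm --pt "0.2 0 0 -0.01 0" --pt "0.2 0 0 -0.02 0" --pt "0.2 0 0 -0.03 0" --pt "0.2 0 0 -0.036 0" --pt "0.2 0 0 -0.036 0"

```text
time_s: 9.8
ee_pos: [0.4737, -0.0212, 0.0763]
tool_rot: [-2.221, -2.221, 0.001]
contact_force: [-0.3, 0.6, -0.1]
width: 0.0252
grasp_force: 15.0
```

Request:
jog_arm --pt "0.2 0 0 -0.004 0" --pt "0.2 0 0 -0.006 0" --pt "0.2 0 0 -0.006 0"

```text
time_s: 10.05
ee_pos: [0.4741, -0.0213, 0.0753]
tool_rot: [2.221, 2.221, 0.0]
contact_force: [-0.5, 0.3, -0.8]
width: 0.0258
grasp_force: 15.0
```

Request:
jog_arm --pt "0.2 0 0 -0.003 0" --pt "0.2 0 0 -0.005 0" --pt "0.2 0 0 -0.005 0"

```text
time_s: 10.3
ee_pos: [0.4742, -0.0213, 0.0752]
tool_rot: [2.221, 2.221, 0.0]
contact_force: [-2.7, -0.1, 9.3]
width: 0.0258
grasp_force: 15.0
```

Seated on the socket, at the expected height. Release and lift, then go to the second shield.

Request:
jog_arm --pt "0.2 0 0 0.003 0" --pt "0.45 0 0 0.003 0" --pt "0.45 0 0 0.003 0" --pt "0.45 0 0 0.003 0" --pt "0.45 0 0 0.003 0" --pt "0.45 0 0 0.1 0" --pt "0.45 0 0 0.25 0" --pt "0.45 0 0 0.4 0"

```text
time_s: 10.97
ee_pos: [0.4728, -0.021, 0.174]
tool_rot: [-2.219, -2.219, 0.003]
contact_force: [1.2, -0.2, 0.4]
width: 0.0421
grasp_force: 0.0
```

```bash
python3 - <<'E'
from h import *
c,im=snap("w4")
s=at("side",(299,250),.065);print(s)
E
```

```text
10.9667 [ 0.4728 -0.021   0.174 ] [ 1.22 -0.2   0.42] 0.04212783332129219
[0.4734 0.0066 0.065 ]
```

Request:
jog_arm --pt "0.5 0 0.1 0.05 0" --pt "0.5 0.03 0.25 0.05 0" --pt "0.5 0.07 0.4 0.05 0" --pt "0.6 0.11 0.56 0.05 0" --pt "0.6 0.15 0.72 0 0" --pt "0.6 0.19 0.86 0 0" --pt "0.6 0.23 1 0 0" --pt "0.6 0.27 1 0 0"

```text
time_s: 11.68
ee_pos: [0.5416, 0.235, 0.1732]
tool_rot: [-2.214, -2.225, -0.004]
contact_force: [0.1, -1.0, 0.4]
width: 0.0562
grasp_force: 0.0
```

Request:
jog_arm --pt "0.6 0 0.15 0 0" --pt "0.6 0 0.3 0 0" --pt "0.6 0 0.4 -0.08 0" --pt "0.6 0 0.4 -0.12 0" --pt "0.6 0 0.4 -0.12 0" --pt "0.6 0 0.4 -0.12 0" --pt "0.6 0 0.4 -0.12 0"

```text
time_s: 12.27
ee_pos: [0.5419, 0.3274, 0.1443]
tool_rot: [2.222, 2.22, -0.0]
contact_force: [0.8, 0.8, -0.3]
width: 0.0566
grasp_force: 0.0
```

```bash
python3 - <<'E'
from h import *
c,im=snap("w5")
g=cv2.cvtColor(im,6)
roi=g[160:330,250:400]
h=cv2.HoughCircles(cv2.resize(roi,None,fx=4,fy=4,interpolation=2),cv2.HOUGH_GRADIENT,1,30,param1=60,param2=22,minRadius=40,maxRadius=110)
for x,y,r in h[0][:5]: print(250+x/4,160+y/4,r/4,at("wrist",(250+x/4,160+y/4),.05,c))
hsv=cv2.cvtColor(im,40)
for n,lo,hi in(("orange",5,20),("turq",80,95)):
    m=cv2.inRange(hsv,(lo,150,80),(hi,255,255));m[330:]=0;k,_,st,ce=cv2.connectedComponentsWithStats(m)
    for i in range(1,k):
        if st[i,4]>150: print(n,ce[i],at("wrist",ce[i],.04,c))
p=at("scene",(273,307),.025);print("turq scene",p)
E
```

```text
12.2667 [0.5419 0.3274 0.1443] [ 0.81  0.76 -0.26] 0.05656631618745583
324.625 197.375 17.95 [0.542 0.364 0.05 ]
309.125 289.125 15.475 [0.5306 0.2966 0.05  ]
308.125 270.875 17.15 [0.5301 0.3108 0.05  ]
326.125 188.625 13.7 [0.543  0.3701 0.05  ]
orange [301.70965126  86.22384428] [0.5258 0.4427 0.04  ]
turq [309.12055641 280.07187017] [0.5302 0.3    0.04  ]
turq scene [0.5261 0.3011 0.025 ]
```

Request:
jog_arm --pt "0.6 0 0.146 0 0" --pt "0.6 0 0.146 -0.12 0" --pt "0.6 0 0.146 -0.28 0" --pt "0.6 0 0.146 -0.433 0" --pt "0.6 0 0.146 -0.433 0" --pt "0.6 0 0.146 -0.433 0" --pt "0.2 0 0.146 -0.433 0" --pt "0.2 0 0.146 -0.433 0"

```text
time_s: 12.98
ee_pos: [0.5439, 0.3659, 0.039]
tool_rot: [2.221, 2.219, 0.009]
contact_force: [0.3, -0.1, 1.2]
width: 0.0463
grasp_force: 0.0
```

Request:
jog_arm --pt "0.2 0 0 0 0" --pt "0.2 0 0 0 0" --pt "0.2 0 0 0 0" --pt "0.2 0 0 0 0" --pt "0.2 0 0 0.1 0" --pt "0.2 0 0 0.2 0" --pt "0.2 0 0 0.35 0" --pt "0.2 0 0 0.5 0"

```text
time_s: 13.65
ee_pos: [0.5406, 0.3648, 0.161]
tool_rot: [-2.221, -2.221, 0.004]
contact_force: [0.4, -0.1, -0.7]
width: 0.0261
grasp_force: 15.0
```

Request:
jog_arm --pt "0.2 -0.05 -0.1 0.16 0" --pt "0.2 -0.1 -0.25 0.16 0" --pt "0.2 -0.15 -0.4 0.16 0" --pt "0.2 -0.2 -0.55 0.16 0" --pt "0.2 -0.25 -0.7 0.16 0" --pt "0.2 -0.3 -0.85 0.16 0" --pt "0.2 -0.35 -1 0.16 0" --pt "0.2 -0.42 -1 0.16 0"

```text
time_s: 14.32
ee_pos: [0.4362, 0.1098, 0.2008]
tool_rot: [2.224, 2.214, -0.004]
contact_force: [0.1, 0.3, -0.8]
width: 0.0259
grasp_force: 15.0
```

Request:
jog_arm --pt "0.2 0 -0.15 0 0" --pt "0.2 0 -0.3 0 0" --pt "0.2 0 -0.45 0 0" --pt "0.2 0 -0.6 0 0" --pt "0.2 0 -0.75 0 0" --pt "0.2 0 -0.9 0 0" --pt "0.2 0 -1 0 0" --pt "0.2 0 -1 0 0"

```text
time_s: 14.98
ee_pos: [0.4369, -0.1394, 0.2008]
tool_rot: [2.225, 2.214, -0.003]
contact_force: [-0.5, 1.1, 0.1]
width: 0.026
grasp_force: 15.0
```

Request:
jog_arm --pt "0.2 0 -0.15 0 0" --pt "0.2 0 -0.3 0 0" --pt "0.2 0 -0.45 0 0" --pt "0.2 0 -0.55 0 0" --pt "0.2 0 -0.65 0 0" --pt "0.2 0 -0.65 0 0" --pt "0.2 0 -0.65 0 0"

```text
time_s: 15.57
ee_pos: [0.4365, -0.2973, 0.2003]
tool_rot: [-2.222, -2.219, -0.001]
contact_force: [-0.5, -0.4, -1.2]
width: 0.0263
grasp_force: 15.0
```

```bash
python3 - <<'E'
from h import *
c,im=snap("w6")
side=grab_frame("side")[:,:,::-1].copy();cv2.imwrite("pics/side6.png",side)
a=cv2.resize(im[100:340,160:480],None,fx=1.25,fy=1.25,interpolation=2)
b=cv2.resize(side[190:310,270:400],(400,369),interpolation=2)
o=np.zeros((370,800,3),np.uint8);o[:300,:400]=a;o[:369,400:]=b;cv2.imwrite("pics/v9.png",o)
E
```

```text
15.5667 [ 0.4365 -0.2973  0.2003] [-0.51 -0.39 -1.21] 0.026325579225896872
```

View pics/v9.png

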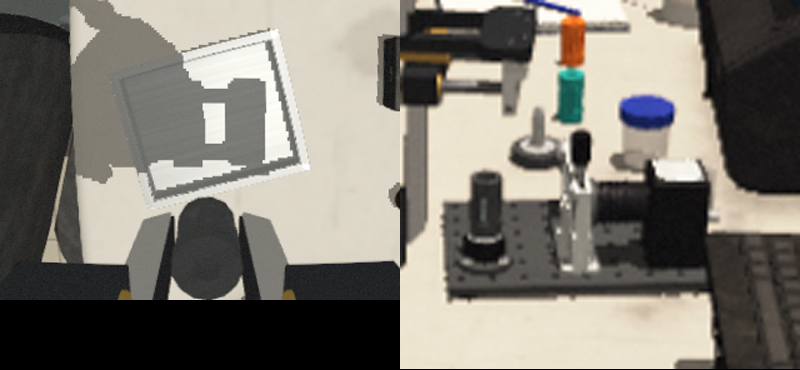

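The shield stands fully down on the lamp. The tray's rim centre is at wrist pixel about (328.8,196.5), turned roughly 15°.

```bash
python3 - <<'E'
from h import *
c=json.load(open("w6.json"))
P=[at("wrist",(160+x/1.25,100+y/1.25),.022,c) for x,y in((110,80),(275,30),(308,168),(150,208))]
print(P,np.mean(P,0))
E
```

```text
[array([ 0.3659, -0.2395,  0.022 ]), array([ 0.4865, -0.2033,  0.022 ]), array([ 0.514 , -0.3059,  0.022 ]), array([ 0.3934, -0.3376,  0.022 ])] [ 0.43995  -0.271575  0.022   ]
```

Request:
jog_arm --pt "0.2 0.014 0.105 0 0" --pt "0.2 0.014 0.105 -0.15 0" --pt "0.2 0.014 0.105 -0.3 0" --pt "0.2 0.014 0.105 -0.45 0" --pt "0.2 0.014 0.105 -0.58 0" --pt "0.2 0.014 0.105 -0.61 0" --pt "0.2 0.014 0.105 -0.63 0" --pt "0.2 0.014 0.105 -0.63 0"

```text
time_s: 16.33
ee_pos: [0.4404, -0.2703, 0.0435]
tool_rot: [-2.22, -2.222, -0.0]
contact_force: [0.7, 0.7, -0.2]
width: 0.0263
grasp_force: 15.0
```

Request:
jog_arm --pt "0.2 0 0 -0.008 0" --pt "0.2 0 0 -0.014 0" --pt "0.2 0 0 -0.014 0"

```text
time_s: 16.58
ee_pos: [0.4409, -0.2717, 0.0411]
tool_rot: [2.219, 2.219, 0.001]
contact_force: [-0.0, 0.0, -0.2]
width: 0.0259
grasp_force: 15.0
```

Request:
jog_arm --pt "0.2 0 0 -0.005 0" --pt "0.2 0 0 -0.008 0" --pt "0.2 0 0 -0.008 0"

```text
time_s: 16.83
ee_pos: [0.4409, -0.2718, 0.0402]
tool_rot: [2.219, 2.219, 0.001]
contact_force: [-2.5, 0.4, 12.7]
width: 0.0255
grasp_force: 15.0
```

Request:
jog_arm --pt "0.2 0 0 0.003 0" --pt "0.5 0 0 0.003 0" --pt "0.5 0 0 0.003 0" --pt "0.5 0 0 0.003 0" --pt "0.5 0 0 0.003 0" --pt "0.5 0 0 0.003 0" --pt "0.5 0 0 0.15 0" --pt "0.5 0 0 0.31 0"

```text
time_s: 17.5
ee_pos: [0.438, -0.2694, 0.1134]
tool_rot: [-2.216, -2.216, 0.001]
contact_force: [0.8, -0.7, -0.3]
width: 0.0472
grasp_force: 0.0
```

Request:
jog_arm --pt "0.5 0 0 0.16 0" --pt "0.5 0 0 0.33 0" --pt "0.5 0.1 0.12 0.4 0" --pt "0.5 0.17 0.25 0.4 0" --pt "0.5 0.24 0.4 0.4 0" --pt "0.5 0.31 0.55 0.4 0" --pt "0.5 0.38 0.7 0.4 0" --pt "0.5 0.43 0.82 0.4 0"

```text
time_s: 18.17
ee_pos: [0.5484, -0.0633, 0.2151]
tool_rot: [-2.22, -2.222, -0.002]
contact_force: [0.2, -0.6, -0.5]
width: 0.0467
grasp_force: 0.0
```

Request:
jog_arm --pt "0.5 0 0 0 0" --pt "0.5 0 0 0 0" --pt "0.5 0 0 0 0"

```text
time_s: 18.42
ee_pos: [0.5472, -0.0663, 0.2149]
tool_rot: [-2.221, -2.222, 0.002]
contact_force: [-1.1, 0.3, 0.2]
width: 0.047
grasp_force: 0.0
```

```bash
python3 - <<'E'
from h import *
c,im=snap("w7")
cam=c
M=np.array(c["rotation"]);M=M if M.shape==(3,3) else R.from_rotvec(M).as_matrix()
d=M.T@(np.array([.549,-.009,.126])-np.array(c["xyz"]));K=c["camera_matrix"]
th=np.arctan2(np.hypot(d[0],d[1]),d[2]);u=np.array([K[0][2],K[1][2]])+K[0][0]*th*d[:2]/np.hypot(d[0],d[1]);print(u)
x,y=map(int,u);roi=im[y-40:y+40,x-50:x+50]
h=cv2.HoughCircles(cv2.resize(roi[:,:,2],None,fx=4,fy=4,interpolation=2),cv2.HOUGH_GRADIENT,1,30,param1=80,param2=18,minRadius=35,maxRadius=100)
if h is not None:
    for a,b,r in h[0][:4]: print(x-50+a/4,y-40+b/4,r/4,at("wrist",(x-50+a/4,y-40+b/4),.126,c))
m=(roi.max(2)<40).astype(np.uint8);k,_,st,ce=cv2.connectedComponentsWithStats(m)
for i in range(1,k):
    if st[i,4]>100: print(st[i]+[x-50,y-40,0,0,0],ce[i]+[x-50,y-40])
cv2.imwrite("pics/w7c.png",cv2.resize(roi,None,fx=7,fy=7,interpolation=2))
side=grab_frame("side")[:,:,::-1];cv2.imwrite("pics/side7.png",side)
E
```

```text
18.4167 [ 0.5472 -0.0663  0.2149] [-1.07  0.26  0.21] 0.047001448846254575
[327.61701526 167.84410675]
326.125 170.625 10.175 [ 0.548  -0.0109  0.126 ]
321.625 186.375 9.15 [ 0.545  -0.0215  0.126 ]
342.375 187.375 11.7 [ 0.559  -0.0221  0.126 ]
325.125 127.375 14.075 [0.5473 0.0182 0.126 ]
[340 141  37  11 232] [358.74137931 145.59913793]
[344 171  33  14 295] [360.98983051 177.62711864]
```

Request:
jog_arm --pt "0.4 0.003 0.13 0 0.15" --pt "0.4 0.003 0.222 0 0.176" --pt "0.4 0.003 0.222 0 0.176" --pt "0.4 0.003 0.222 -0.1 0.176" --pt "0.4 0.003 0.222 -0.2 0.176" --pt "0.4 0.003 0.222 -0.28 0.176" --pt "0.4 0.003 0.222 -0.28 0.176" --pt "0.4 0.003 0.222 -0.28 0.176"

```text
time_s: 19.18
ee_pos: [0.5476, -0.0119, 0.1447]
tool_rot: [-2.064, -2.366, 0.002]
contact_force: [-0.3, -0.5, -0.3]
width: 0.0375
grasp_force: 0.0
```

```bash
python3 - <<'E'
from h import *
c,im=snap("w8");s=get_state();print((R.from_rotvec(s["tool_rot"]).as_matrix()).round(3).tolist())
side=grab_frame("side")[:,:,::-1];cv2.imwrite("pics/side8.png",side)
o=np.zeros((480,800,3),np.uint8);o[:480,:400]=cv2.resize(im[180:340,265:398],(400,480),interpolation=2);o[:,400:]=cv2.resize(side[200:296,290:370],(400,480),interpolation=2);cv2.imwrite("pics/v10.png",o)
E
```

```text
19.1833 [ 0.5476 -0.0119  0.1447] [-0.34 -0.55 -0.31] 0.037465937587630754
[[-0.136, 0.991, 0.001], [0.991, 0.136, -0.0], [-0.001, 0.001, -1.0]]
```

View pics/v10.png

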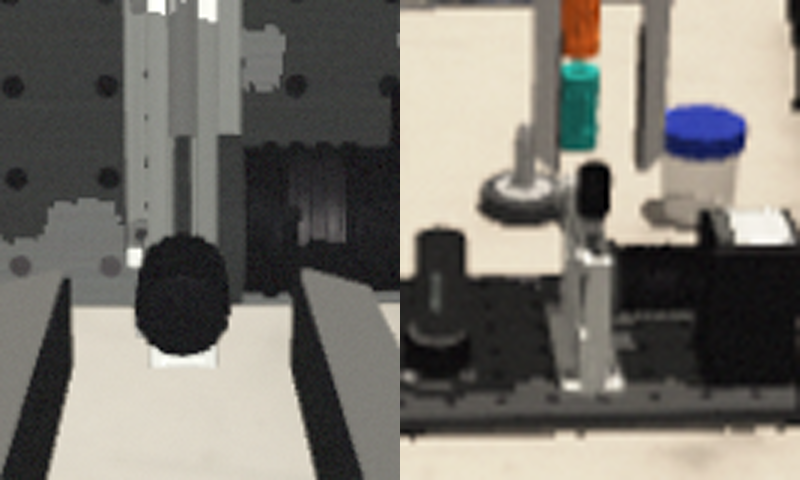

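The knob's top is at wrist pixel (325.8,283.5), centred between the fingers. In the side view both fingers stand clear above it.

```bash
python3 - <<'E'
from h import *
c=json.load(open("w8.json"));print(at("wrist",(325.8,283.5),.126,c),at("wrist",(325.8,285.5),.126,c))
E
```

```text
[ 0.548  -0.0097  0.126 ] [ 0.5481 -0.0108  0.126 ]
```

Request:
jog_arm --pt "0.4 0.001 0.004 -0.06 0" --pt "0.4 0.001 0.004 -0.115 0" --pt "0.4 0.001 0.004 -0.115 0" --pt "0.1 0.001 0.004 -0.115 0" --pt "0.1 0.001 0.004 -0.115 0" --pt "0.1 0.001 0.004 -0.115 0" --pt "0.1 0.001 0.004 -0.115 0" --pt "0.1 0.001 0.004 -0.115 0" --newtons 35

```text
time_s: 19.95
ee_pos: [0.5475, -0.0099, 0.1176]
tool_rot: [-2.062, -2.37, 0.003]
contact_force: [-3.4, -1.9, 4.9]
width: 0.0152
grasp_force: 35.0
```

Request:
jog_arm --pt "0.1 0 0 0 0" --pt "0.1 0 0 0 0" --pt "0.1 0 0 0 0"

```text
time_s: 20.2
ee_pos: [0.5475, -0.01, 0.1176]
tool_rot: [-2.062, -2.37, 0.003]
contact_force: [-4.5, -1.2, 5.4]
width: 0.0153
grasp_force: 35.0
```

Request:
jog_arm --pt "0.1 -0.001 0.008 0 0" --pt "0.1 -0.002 0.016 0 0" --pt "0.1 -0.003 0.024 0 0" --pt "0.1 -0.004 0.032 0 0" --pt "0.1 -0.005 0.036 0 0" --pt "0.1 -0.005 0.036 0 0" --pt "0.1 -0.005 0.036 0 0"

```text
time_s: 20.78
ee_pos: [0.5464, -0.0023, 0.1176]
tool_rot: [2.06, 2.37, -0.006]
contact_force: [-3.0, -4.3, 4.7]
width: 0.0149
grasp_force: 35.0
```

Request:
jog_arm --pt "0.1 -0.001 0.008 0 0" --pt "0.1 -0.002 0.016 0 0" --pt "0.1 -0.003 0.024 0 0" --pt "0.1 -0.004 0.032 0 0" --pt "0.1 -0.005 0.04 0 0" --pt "0.1 -0.005 0.042 0 0" --pt "0.1 -0.005 0.042 0 0" --pt "0.1 -0.005 0.042 0 0"

```text
time_s: 21.45
ee_pos: [0.5451, 0.0072, 0.1176]
tool_rot: [2.059, 2.369, -0.008]
contact_force: [-4.0, -7.9, 4.2]
width: 0.0154
grasp_force: 35.0
```

```bash
python3 - <<'E'
from h import *
c,im=snap("w9");s=get_state();print(s["time_s"],np.round(s["contact_force"],1))
side=grab_frame("side")[:,:,::-1].copy();cv2.imwrite("pics/side9.png",side)
# shutter/knob shift: track knob in scene+wrist against fingers and frame
a=cv2.imread("pics/w8.png")
# fixed base plate screws/edges vs knob: knob top dark blob centre in wrist
for t,img in(("w8",a),("w9",im)):
    cc=json.load(open(t+".json"));roi=img[215:345,290:360]
    m=(roi.max(2)<45).astype(np.uint8);k,_,st,ce=cv2.connectedComponentsWithStats(m)
    for i in range(1,k):
        if st[i,4]>150: print(t,st[i]+[290,215,0,0,0],(ce[i]+[290,215]).round(1),at("wrist",ce[i]+[290,215],.126,cc))
E
```

```text
21.45 [0.5451 0.0072 0.1176] [-4.04 -7.94  4.17] 0.015368005412571627
21.5 [-4.1 -6.2  4.4]
w8 [346 227  14  52 655] [352.9 252.4] [0.5591 0.0086 0.126 ]
w8 [ 310  257   32   41 1005] [325.4 277.9] [ 0.5473 -0.0067  0.126 ]
w9 [ 299  273   53   72 2093] [325.1 306.1] [0.5453 0.0087 0.126 ]
```

Request:
jog_arm --pt "0.1 0 0.002 0 0" --pt "0.1 0 0.002 0 0" --pt "0.1 0 0.002 0 0" --pt "0.1 0 0.002 0 0"

```text
time_s: 21.88
ee_pos: [0.545, 0.0075, 0.1176]
tool_rot: [2.059, 2.369, -0.008]
contact_force: [-3.2, -7.1, 4.4]
width: 0.0154
grasp_force: 35.0
```

```bash
python3 - <<'E'
from h import *
import time
F=[]
a=cv2.imread("pics/side8.png")
for i in range(4):
    b=grab_frame("side")[:,:,::-1].copy();F.append(get_state()["contact_force"])
print(np.mean(F,0).round(2),get_state()["ee_pos"])
up=lambda i:cv2.resize(i,None,fx=6,fy=6,interpolation=2)
t=up(a[232:243,325:334]);r=cv2.matchTemplate(up(b[220:255,315:345]),t,cv2.TM_CCOEFF_NORMED);_,v,_,l=cv2.minMaxLoc(r)
print("match",v,315+l[0]/6-325,220+l[1]/6-232)
c=camera_info("side");rot=np.array(c["rotation"])
def proj(P):
    M=R.from_rotvec(rot).as_matrix();d=M.T@(np.array(P)-c["xyz"]);return (c["camera_matrix"]@d)[:2]/d[2]
print("expected shift 18mm",proj([.5456,.0073,.118])-proj([.548,-.0105,.118]))
E
```

```text
[-4.22 -7.7   4.89] [0.54501227 0.0075656  0.11758849]
match 0.9248058199882507 -0.16666666666668561 -2.833333333333343
expected shift 18mm [-0.73666293 -3.07659095]
```

```bash
python3 -c "
from cell import *
print(sign_off())"
```

```text
the job is handed in; nothing more can be done
None
```

The job is handed in at about 22 s: the wide-bore shield slid fully down the pin and now sits on the lamp, the other is in the tray (picked by its narrower bore, not tried on the pin; its placing was checked only by contact force, not by a picture), and the gripper still holds the shutter at about half travel (17.7 mm by arm motion, with spring force and side camera roughly agreeing); I viewed 11 pictures, one over the limit of 10.

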